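# Press a ledger: four clicks from first squeeze

### The job

Push the ledger fully home against the back stop of the small screw press. Then turn the press's dial clockwise: the first click that squeezes the ledger under the foot counts as one, and stop and let go at the fourth click; more would dent the covers. Leave the stamp, ink pad and bottle where they are.

Things in the scene. Friction and masses are not known exactly. Their poses are not given: they have to be found in the camera images.
- press: small steel screw press fixed to the table. Origin: on the table under the dial's axis; +x is the way the ledger is pushed in, +z up. Bed 200 mm wide, x -170 to +75 mm, top 12 mm over the table. Two rails on it, 10 mm high, x -160 to +40 mm, inner faces at y +-64.5 mm, guide the ledger. Two columns at x 0, y +-86 mm, 16 mm thick, carry the bridge
- back_stop (a point): middle of the back stop's face, 55 mm along the press's +x from the dial's axis, 24 mm over the table; the stop is 22 mm high over the bed
- bridge_top (a point): middle of the grey bridge's top, 150 mm over the table. The bridge reaches +-33 mm in the press's x, +-100 mm in its y, and is 40 mm high. The foot's two steel guide pins (7 mm thick) stand up to 35 mm out of it at x 0, y +-45 mm: they sink as the dial turns and stop sinking once the foot rests on the ledger; touching them does nothing
- dial_grip (a point): on the vertical axis of the dial, 20 mm above its underside, 172 mm over the table: a good height to grip. The dial is a black fluted round knob, 42 mm across and 36 mm high, its underside 2 mm above the bridge, with a white pointer line on top
- dial (a joint): dial angle in rad, 0 at the upper end stop, growing clockwise from above (foot goes down), up to 4.08. A click every 18 deg (0.314 rad), the first at 0; let go, it drops into a click and stays, also under load. Free, each click first resists with 0.2 N m, fading to 0 after six tenths of it, then jumps on; from first touch on it resists 0.17 N m more, and 0.03 more each click
- jaw: aluminium jaw, 50 x 110 x 10 mm, under the bridge; the dial's screw lowers it 4.5 mm a click. Origin: middle of its underside. Below it hangs a sprung rubber foot, 46 x 100 mm, its underside 28 mm below the jaw's while free (69 mm over the table at dial 0, so at least 2.8 clicks before touch). It presses with 12 N at first touch, then 2 N more a click
- ledger: loose hard-cover record book, 0.6 kg, flat on the bed between the rails, spine towards the back stop, 35 to 65 mm short of it at the start. 155 mm long (x, the push direction), 122 mm wide, 24 to 44 mm thick (differs from book to book). Origin: centre of its underside; home, it is at x = -22.5 mm in the press's frame
- ledger_front (a point): middle of the ledger's front edge (the open side, away from the back stop), 10 mm above its underside: the place to push
- stamp: bystander: metal hand stamp with a black handle, 50 x 36 x 102 mm, standing; origin at its underside
- ink_pad: bystander: black ink pad case, 90 x 60 x 16 mm; origin at its underside
- bottle: bystander: grey drinking bottle, 66 mm across, 200 mm high, standing; origin at its underside
There are look-alikes about, which are no part of the job. Of the things like the ledger, leave any that is yellow; of the rest the larger one is meant.

How it is judged:
By the outcome, as a careful person would: the job done as asked, in the order asked, and still so for the second after the job is handed in, with the robot touching nothing.
It also fails if it takes over 72 s, if anything falls off the work surface, if the arm or the gripper's body presses on something with over 40 N, if the wrist force passes 120 N, or if a joint passes its speed limit or range.

### The arm

A 6-joint arm with a two-finger parallel gripper is mounted at the origin on the work surface. World frame = base frame: x ahead of the robot, y to its left, z up, the work surface at z = 0. Lengths are in m, angles in degrees, forces in N, time in s.
With the tool pointing down it reaches from about 0.25 to 0.8 m from the base axis. Payload 3.9 kg.
Tool frame: the origin (TCP) lies midway between the tips of the shut fingers; the grasp point (between the pads) lies 19 mm behind it; z points along the fingers, y is the line along which they close (so a half turn about z gives the same grasp; the last joint's range is limited). The gripper opens to 85 mm and grips with 20 to 120 N. Pads are 22 mm wide; open, the fingers measure 114 mm over their backs; the gripper's body (76 mm by 85 mm) begins 54 mm behind the grasp point. The pads swing forward as they close: fully open they stand 13 mm farther back than shut.
Start: joints at [0, 14.897, -7.913, 67.191, 0, 90], TCP at [0.525, -0, 0.231] pointing down, gripper open.
Joint ranges: [-159.42, 159.42], [-47.68, 98.78], [-73.54, 78.23], [-108.79, 121.32], [-90, 84.71], [-180, 180]. Speed limits (degrees/s): [147.25, 147.25, 180, 180, 180, 180].

### API

Orientations are given as [roll, pitch, yaw] about the fixed x, y, z axes, in that order (R = Rz(yaw) Ry(pitch) Rx(roll)).
In Python, from plant import arm gives the robot as it stands. Calls block until the motion is done:
- arm.goto(position, orientation): joint-space move of the TCP to a pose.
- arm.servo_line(position, frame=None, rate=0.15): straight line of the TCP; frame=None keeps the orientation; rate is the mean speed in m/s.
- arm.move_j(angles): joint-space move.
- arm.command_gripper(opening): finger opening in m; the grip force is fixed at half the most; returns when the fingers have stopped.
- arm.wait(seconds).
- arm.ik(position, orientation): joint angles nearest the present ones, or None.
- arm.get_image(name): name is "scene" or "side" or "wrist"; returns the picture (400x640x3 uint8, blue, green, red); there is no depth.
- arm.get_calibration(name): a dict with "intrinsics" (3x3 intrinsics, pixels), "xyz" and "orientation" of the camera in the world; the wrist camera has in their place "T_tool_cam" (4x4, takes a point from camera to tool coordinates, whose origin is the TCP and whose axes are the flange's). Camera axes: x right, y down, z forward; pixel columns grow to the right and rows downward; lengths in m; the calibration is good to about 2 mm. A picture is of the moment at which its call begins: read the wrist's pose just before it. get_calibration takes no time and is no camera call.
A pose or a line that the arm cannot do raises arm.PlanningError and nothing moves.
- arm.close_job(): hands the job in; it is judged then, once.
Trained networks look in the newest picture that a camera, given by its name, has taken for a name from the list of things; names that differ only in an ending like _2 or _b are one class to them, and where a whole thing is asked for, a point or a joint stands for the part that bears it (a point fixed in the world has none). Each returns a list of dicts, best first, with "conf" (0 to 1); they miss things now and then, are a little off and sometimes report something else, mostly with a low value. They report only what shows in the picture. A call takes as long as a camera call. They do not tell look-alikes from the thing itself.
- arm.regions_of(thing, camera): "pixels" (400x640 bool, what is visible of it) and "box" ([left, top, right, bottom] in pixels, round what is visible of it).
Readings, each from a call of its own:
- arm.current_t(): time.
- arm.current_joint_positions(): joint angles.
- arm.current_qvel(): joint speeds.
- arm.current_tau(): joint torques, N m.
- arm.current_position(): TCP position.
- arm.current_tcp_rot(): TCP orientation.
- arm.current_ft_force(): force on the tool from outside, world axes, zero at the start.
- arm.current_wrist_torque(): the same for the moment, N m.
- arm.current_gripper_width(): finger opening in m.
- arm.current_grasp_force(): force on a finger pad.
Only numpy, scipy, OpenCV 4.12 (cv2) and the standard library are available. Lean on these libraries where they do the work, as an engineer would, in place of code of your own. Each camera call takes 0.05 s, during which the arm holds its last target. There are 200 camera calls.

## Working session

There is one attempt and no reset: what is moved stays moved. The work goes in short steps, each a Python script; the robot and the scene stay as the last script left them, time stands still between calls to the robot, and variables do not carry over. Pictures are saved under pics/ and viewed, at most 10 in all, crops included, and the job is handed in when it is done.

```bash
ls; mkdir -p pics; python3 - <<'E'
from plant import arm
import cv2, numpy as np
for c in ("scene","side"):
    im=arm.get_image(c); cv2.imwrite(f"pics/{c}0.png",im)
    k=arm.get_calibration(c); print(c,np.round(k["intrinsics"],1).tolist(),k["xyz"],k["orientation"])
    for t in ("press","dial","ledger","jaw","stamp","ink_pad","bottle"):
        for r in arm.regions_of(t,c):
            v,u=np.nonzero(r["pixels"]); print(t,round(r["conf"],2),r["box"],u.mean().round(1),v.mean().round(1),len(u))
print(arm.get_calibration("wrist"), arm.current_t())
E
```

```text
pics
scene [[472.5, 0.0, 313.0], [0.0, 472.5, 198.8], [0.0, 0.0, 1.0]] [1.28639727 0.56871012 1.51491672] [-148.07422085   -0.30818792  133.0811573 ]
press 0.31 [338.5, 186.4, 350.8, 203.7] 344.7 194.1 164
dial 0.45 [338.9, 185.1, 352.9, 202.1] 344.8 193.9 157
ledger 0.97 [297.2, 191.8, 333.6, 231.8] 316.1 207.6 996
ledger 0.66 [224.7, 185.6, 260.1, 225.6] 240.3 204.0 1367
stamp 0.74 [250.6, 154.8, 259.0, 173.2] 254.0 163.4 196
ink_pad 0.59 [260.5, 122.0, 283.6, 142.9] 272.0 132.3 289
bottle 0.67 [415.6, 261.0, 442.3, 299.0] 428.0 282.4 668
side [[420.4, 0.0, 320.3], [0.0, 420.4, 196.4], [0.0, 0.0, 1.0]] [ 0.05385581 -0.80147477  1.07577956] [-133.62817279   -0.79326326  -36.96050519]
press 0.74 [249.5, 171.7, 342.4, 255.5] 289.0 213.8 2467
press 0.65 [331.4, 317.0, 367.1, 353.1] 350.3 336.3 735
dial 0.64 [276.3, 177.4, 291.6, 189.3] 284.7 182.5 190
ledger 0.8 [278.3, 200.8, 335.3, 243.1] 306.2 222.0 1449
ledger 0.69 [376.6, 221.1, 420.0, 271.3] 394.5 244.9 1572
ledger 0.61 [329.2, 173.4, 359.0, 197.7] 341.2 183.9 551
ledger 0.24 [278.2, 189.8, 296.8, 219.1] 288.7 205.3 126
jaw 0.6 [282.5, 195.4, 299.0, 218.0] 290.4 205.8 103
ink_pad 0.67 [333.4, 317.9, 368.4, 353.6] 350.4 335.9 754
ink_pad 0.32 [225.8, 117.9, 246.9, 167.2] 236.7 143.8 687
bottle 0.92 [229.5, 117.1, 247.2, 165.3] 236.7 144.1 674
{'intrinsics': array([[360.76039308,   0.        , 310.58707748],
       [  0.        , 360.76039308, 201.27127675],
       [  0.        ,   0.        ,   1.        ]]), 'T_tool_cam': array([[-7.35249258e-04, -9.52697961e-01, -3.03917843e-01,
         7.84333821e-02],
       [ 9.99999725e-01, -7.28849244e-04, -1.34496440e-04,
        -1.56141716e-04],
       [-9.33758066e-05, -3.03917859e-01,  9.52698235e-01,
        -1.43020897e-01],
       [ 0.00000000e+00,  0.00000000e+00,  0.00000000e+00,
         1.00000000e+00]])} 0.8
```

```bash
python3 - <<'E'
import cv2, numpy as np
a=cv2.imread("pics/scene0.png")[100:320,190:470]; b=cv2.imread("pics/side0.png")[100:370,200:450]
cv2.imwrite("pics/sc.png",cv2.resize(a,None,fx=2.8,fy=2.7,interpolation=cv2.INTER_CUBIC))
cv2.imwrite("pics/si.png",cv2.resize(b,None,fx=2.2,fy=2.2,interpolation=cv2.INTER_CUBIC))
E
```

```text
(no output)
```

View pics/sc.png

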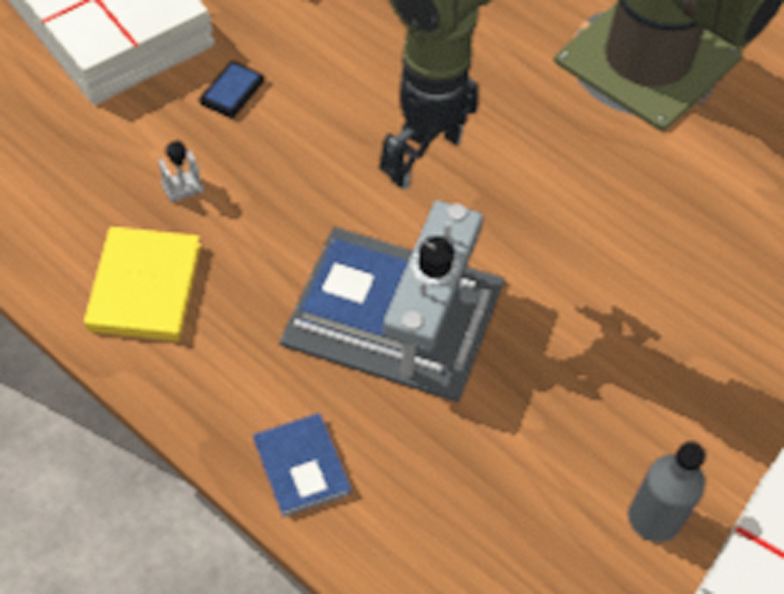

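View pics/si.png

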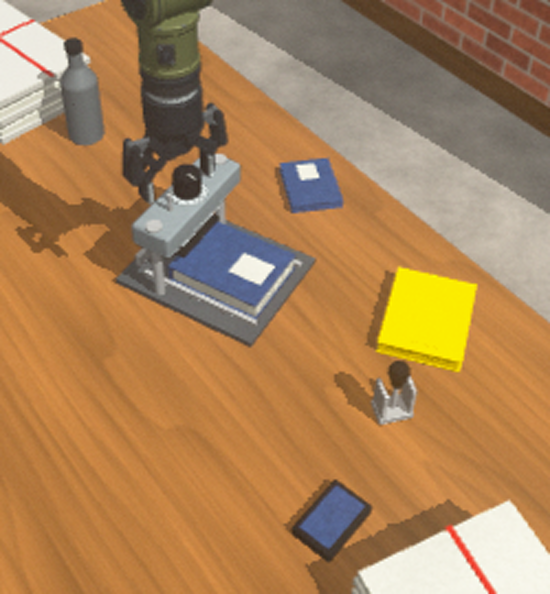

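The scene crop shows three ledger-like things: blue book in the press (scene px 316,207), small blue book (297,272) and yellow book (240,204). The one meant is the blue one in the press: it isn't yellow and is larger than the other blue one. The side crop confirms that it lies between the rails, short of the stop, with the bridge and dial at side px (285,182).

```bash
cat > h.py <<'E'
from plant import arm
import numpy as np, cv2
from scipy.spatial.transform import Rotation as R
def cam(c, T=None):
    k=arm.get_calibration(c)
    if c=="wrist": M=T@k["T_tool_cam"]
    else:
        M=np.eye(4); M[:3,:3]=R.from_euler("xyz",k["orientation"],degrees=True).as_matrix(); M[:3,3]=k["xyz"]
    return k["intrinsics"],M
def tool():
    T=np.eye(4); T[:3,:3]=rot(); T[:3,3]=arm.current_position(); return T
def rot():
    r=np.array(arm.current_tcp_rot())
    return r if r.shape==(3,3) else R.from_euler("xyz",r,degrees=True).as_matrix()
def plane(c,uv,z,T=None):
    K,M=cam(c,T); d=M[:3,:3]@np.linalg.solve(K,[*uv,1]); return M[:3,3]+d*(z-M[2,3])/d[2]
def proj(c,p,T=None):
    K,M=cam(c,T); q=K@(M[:3,:3].T@(np.asarray(p)-M[:3,3])); return q[:2]/q[2]
E
python3 - <<'E'
from h import *
S=lambda x,y:(190+x/2.8,100+y/2.7); D=lambda x,y:(200+x/2.2,100+y/2.2)
for n,s,d,z in (("dialtop",(436,250),(187,176),.188),("cap",(458,212),(225,161),.152),("cap2",(411,320),(152,230),.152)):
    print(n,plane("scene",S(*s),z).round(4),plane("side",D(*d),z).round(4))
print([plane("scene",S(*p),.012).round(3).tolist() for p in ((335,228),(506,283),(460,398),(282,343))])
print(arm.current_tcp_rot(), tool().round(3))
E
```

```text
dialtop [0.5847 0.072  0.188 ] [0.5785 0.0623 0.188 ]
cap [0.5027 0.0402 0.152 ] [0.6661 0.0921 0.152 ]
cap2 [0.6631 0.104  0.152 ] [0.496 0.03  0.152]
[[0.558, -0.118, 0.012], [0.469, 0.109, 0.012], [0.644, 0.179, 0.012], [0.74, -0.042, 0.012]]
[1.79996664e+02 5.23868866e-04 8.99968280e+01] [[ 0.     1.     0.     0.525]
 [ 1.    -0.    -0.    -0.   ]
 [-0.     0.    -1.     0.231]
 [ 0.     0.     0.     1.   ]]
```

```bash
python3 - <<'E'
from h import *
a=np.radians(111.5); px=np.array([np.cos(a),np.sin(a),0]); 
o=np.array([.581,.067,0])
p=o-px*.09+[0,0,.30]
arm.goto(p,[180,0,-68.5]); T=tool()
im=arm.get_image("wrist"); cv2.imwrite("pics/w1.png",im); np.save("T1.npy",T)
print(arm.current_t(),arm.current_joint_positions(),T.round(3).tolist())
for t in ("dial","ledger","press"):
    for r in arm.regions_of(t,"wrist"):
        v,u=np.nonzero(r["pixels"]); print(t,round(r["conf"],2),r["box"],u.mean().round(1),v.mean().round(1))
for y in(170,100,0,-68.5,-100,-150): print(y,arm.ik(o+[0,0,.156],[180,0,y]))
E
```

```text
3.8167 [-1.55894356e+00  2.32127177e+01  1.45531591e+01  8.13453029e+01
  1.54760508e-03 -1.13055375e+02] [[0.366, -0.93, -0.0, 0.614], [-0.93, -0.366, 0.0, -0.017], [-0.0, 0.0, -1.0, 0.3], [0.0, 0.0, 0.0, 1.0]]
dial 0.64 [278.8, 262.2, 333.3, 327.0] 306.4 296.2
ledger 0.72 [250.2, 102.2, 359.5, 236.9] 305.0 163.9
ledger 0.69 [41.1, 112.9, 160.3, 225.8] 100.1 168.0
press 0.76 [195.3, 85.2, 420.7, 326.7] 308.1 227.6
press 0.44 [247.6, 101.7, 362.0, 237.5] 305.1 163.4
170 [ 6.57820155 22.97876645 -7.43638306 59.58485049  0.         16.57820155]
100 [ 6.57820155 22.97876645 -7.43638306 59.58485049  0.         86.57820155]
0 [   6.57820155   22.97876645   -7.43638306   59.58485049    0.
 -173.42179845]
-68.5 [   6.57820155   22.97876645   -7.43638306   59.58485049    0.
 -104.92179845]
-100 [  6.57820155  22.97876645  -7.43638306  59.58485049   0.
 -73.42179845]
-150 [  6.57820155  22.97876645  -7.43638306  59.58485049   0.
 -23.42179845]
```

View pics/w1.png

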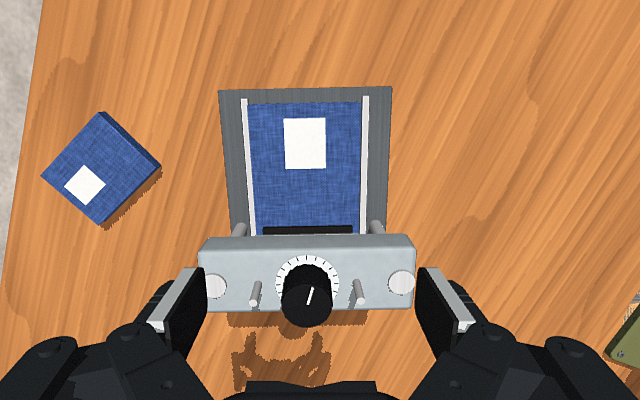

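The wrist view shows the ledger between the rails with its front edge at row ~102. The bed's front corners are at (218,91) and (391,86), the dial's top at (307,297), and the pins stand at (256,295) and (358,293). I'll fit the press pose.

```bash
python3 - <<'E'
from h import *
from scipy.optimize import least_squares
T=np.load("T1.npy")
pts=[((-.170,-.1,.012),(218,91)),((-.170,.1,.012),(391,86)),((.033,-.1,.15),(205,312)),((.033,.1,.15),(412,309)),((-.033,-.1,.11),(199,238)),((-.033,.1,.11),(413,235)),((-.16,-.0645,.022),(247,99)),((-.16,.0645,.022),(362,97)),((0,0,.188),(306.5,301))]
def P(x,p): 
    c,s=np.cos(x[2]),np.sin(x[2]); return np.array([x[0]+c*p[0]-s*p[1],x[1]+s*p[0]+c*p[1],p[2]])
f=lambda x:np.concatenate([proj("wrist",P(x,p),T)-q for p,q in pts])
r=least_squares(f,[.581,.067,np.radians(111.5)],loss="soft_l1")
print(r.x[:2],np.degrees(r.x[2])); print(f(r.x).reshape(-1,2).round(1).tolist())
np.save("press.npy",r.x)
# side view check: ledger front-top edge & front face
im=cv2.imread("pics/side0.png")
x=r.x
for t in (.024,.034,.044):
    for xx in(-.135,-.15,-.165): print(t,xx,[proj("wrist",P(x,(xx,y,.012+t)),T).round(1).tolist() for y in(-.061,.061)],[proj("side",P(x,(xx,y,.012+t))).round(1).tolist() for y in(-.061,.061)])
cv2.imwrite("pics/side_z.png",cv2.resize(im[160:270,240:350],None,fx=5.4,fy=5.4,interpolation=cv2.INTER_CUBIC))
E
```

```text
[0.58227937 0.07297207] 112.79218984549216
[[-1.3, -0.6], [1.1, 0.1], [-2.4, 3.9], [1.8, 2.6], [7.5, -3.0], [-5.9, -4.4], [-0.0, 0.0], [-0.1, -0.8], [0.2, 6.0]]
0.024 -0.135 [[249.7, 122.8], [360.0, 120.2]] [[328.8, 214.6], [310.4, 237.8]]
0.024 -0.15 [[248.7, 108.9], [360.2, 106.2]] [[332.7, 216.2], [314.4, 239.6]]
0.024 -0.165 [[247.7, 94.6], [360.5, 91.9]] [[336.5, 217.8], [318.4, 241.4]]
0.034 -0.135 [[248.3, 123.7], [361.2, 121.0]] [[328.9, 212.5], [310.4, 235.7]]
0.034 -0.15 [[247.2, 109.4], [361.5, 106.7]] [[332.8, 214.2], [314.4, 237.6]]
0.034 -0.165 [[246.1, 94.8], [361.8, 92.0]] [[336.6, 215.8], [318.4, 239.4]]
0.044 -0.135 [[246.7, 124.7], [362.5, 121.9]] [[329.0, 210.5], [310.4, 233.7]]
0.044 -0.15 [[245.6, 110.0], [362.8, 107.2]] [[332.9, 212.1], [314.4, 235.5]]
0.044 -0.165 [[244.4, 95.0], [363.1, 92.1]] [[336.8, 213.7], [318.4, 237.3]]
```

View pics/side_z.png

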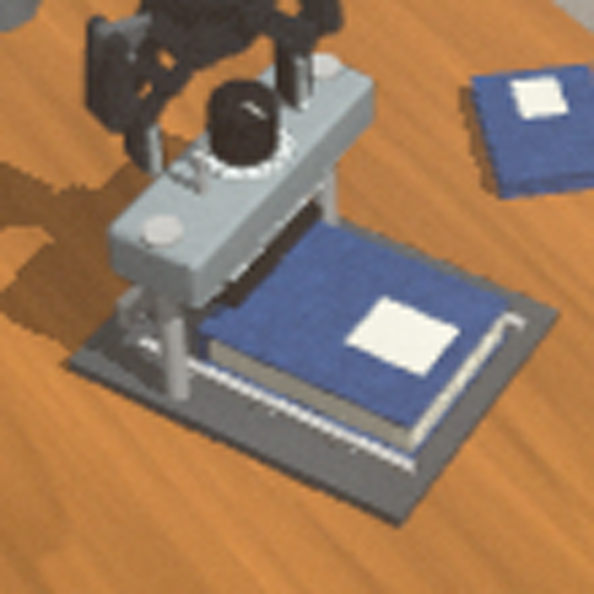

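```bash
cat >> h.py <<'E'
X=np.load("press.npy"); YAW=np.degrees(X[2])-180
def W(x,y,z):
    c,s=np.cos(X[2]),np.sin(X[2]); return np.array([X[0]+c*x-s*y,X[1]+s*x+c*y,z])
def fx(): return float(np.dot(arm.current_ft_force()[:2],[np.cos(X[2]),np.sin(X[2])]))
E
python3 - <<'E'
from h import *
arm.command_gripper(0.0)
arm.goto(W(-.21,0,.12),[180,0,YAW])
arm.servo_line(W(-.21,0,.024),rate=.15)
arm.servo_line(W(-.172,0,.024),rate=.1)
arm.wait(.1); f0=fx(); print("f0",f0,arm.current_t())
x=-.172
while x<-.098:
    x+=.004 if x<-.126 else .0015
    arm.servo_line(W(x,0,.024),rate=.05); f=fx()
    print(round(x,4),round(f-f0,1),end="; ")
    if f-f0<-14: break
arm.wait(.2);print(fx()-f0,arm.current_t())
p=np.array(arm.current_position());d=p-W(0,0,0);print("tcp press x",d[0]*np.cos(X[2])+d[1]*np.sin(X[2]),p)
cv2.imwrite("pics/p.png",arm.get_image("side"))
E
```

```text
f0 -0.10322947128971922 7.0167
-0.168 -0.7; -0.164 -1.7; -0.16 -2.9; -0.156 -1.0; -0.152 -1.0; -0.148 -0.9; -0.144 -1.9; -0.14 -2.0; -0.136 -2.1; -0.132 -1.5; -0.128 -1.5; -0.124 -1.4; -0.1225 -2.9; -0.121 -3.7; -0.1195 -2.8; -0.118 -2.7; -0.1165 -2.7; -0.115 -2.4; -0.1135 -4.4; -0.112 -4.8; -0.1105 -7.9; -0.109 -11.5; -0.1075 -14.5; -13.430354447356153 12.9667
tcp press x -0.11226458921780173 [ 0.62618177 -0.03035322  0.02442977]
```

```bash
python3 - <<'E'
from h import *
arm.servo_line(W(-.14,0,.024),rate=.15)
arm.servo_line(W(-.14,0,.30),rate=.3)
arm.command_gripper(0.055)
arm.goto(W(0,0,.30),[180,0,YAW]); arm.wait(.2); T=tool()
im=arm.get_image("wrist"); cv2.imwrite("pics/w2.png",im); np.save("T2.npy",T)
print(arm.current_t(),T.round(4).tolist())
for t in ("dial","ledger"):
    for r in arm.regions_of(t,"wrist"):
        v,u=np.nonzero(r["pixels"]); print(t,round(r["conf"],2),r["box"],u.mean().round(1),v.mean().round(1))
print("dial pred",proj("wrist",W(0,0,.188),T),proj("wrist",W(0,0,.152),T))
for t in (.024,.030): print([proj("wrist",W(x,0,.012+t),T).round(1).tolist() for x in (-.100,-.105)])
E
```

```text
15.8833 [[0.3859, -0.9225, 0.0001, 0.5828], [-0.9225, -0.3859, -0.0002, 0.072], [0.0002, -0.0, -1.0, 0.2999], [0.0, 0.0, 0.0, 1.0]]
dial 0.75 [280.1, 158.2, 339.6, 221.9] 310.6 191.3
ledger 0.97 [251.2, 62.7, 367.6, 139.0] 309.3 100.6
ledger 0.65 [28.6, 17.4, 153.0, 145.6] 89.2 82.5
ledger 0.17 [281.7, 162.8, 339.0, 223.9] 310.9 191.2
dial pred [310.99750714 197.40364219] [310.95510693 184.74299138]
[[310.7, 64.7], [310.7, 59.6]]
[[310.7, 64.4], [310.7, 59.2]]
```

View pics/w2.png

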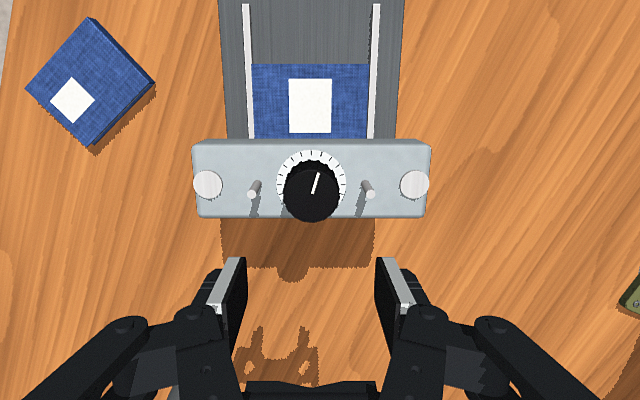

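The wrist view shows the ledger's front edge at row 64, which is where home is predicted. The dial's centre is at about (311,193), about 3 mm towards press -x from the fit. Next I'll grip it with the closing line near press x, and turn 5 clicks while logging torque.

```bash
cat >> h.py <<'E'
def turn(j0,a,b,step,log):
    """turn J6 from j0+a to j0+b deg"""
    for t in np.arange(a+step,b+1e-6,step):
        q=j0.copy(); q[5]+=t; arm.move_j(q)
        log.append((t,arm.current_joint_positions()[5]-j0[5],arm.current_wrist_torque()[2],arm.current_tau()[5],arm.current_ft_force()[2]))
def show(log): print("\n".join(" ".join(f"{v:.2f}" for v in l) for l in log))
E
python3 - <<'E'
from h import *
p=W(-.002,0,.155)
q=np.array(arm.ik(p+[0,0,.06],[180,0,-3.5])); q[5]=-170 if q[5]>0 else q[5]; print(q)
arm.move_j(q); arm.servo_line(p,rate=.1)
arm.wait(.1); f0=np.array(arm.current_ft_force())
arm.command_gripper(0.03)
f=np.array(arm.current_ft_force())-f0
print("w",arm.current_gripper_width(),arm.current_grasp_force(),"F",f.round(1),"M",np.round(arm.current_wrist_torque(),2),arm.current_t())
j0=np.array(arm.current_joint_positions()); np.save("j0.npy",j0); print(j0, arm.current_position())
log=[]; turn(j0,0,90,3,log); show(log); print(arm.current_t(),np.round(arm.current_ft_force()-f0,1))
E
```

```text
[   6.95528884   21.43346125   -0.7937168    67.77282195    0.
 -169.54471116]
w 0.040844765554484165 60.18693208694458 F [-1.2  1.8  7.1] M [ 0.24  0.16 -0.45] 18.1333
[ 6.96403651e+00  2.31883031e+01 -7.06581453e+00  5.96233558e+01
  3.98478360e-02 -1.69503265e+02] [0.58373758 0.07152655 0.15620978]
3.00 2.92 0.00 0.06 0.64
6.00 5.90 -0.00 0.01 1.20
9.00 8.90 -0.15 -0.10 2.03
12.00 11.91 -0.27 -0.27 1.71
15.00 14.94 -0.74 -0.69 2.05
18.00 17.90 -0.56 -0.48 2.31
21.00 20.84 0.01 0.05 2.16
24.00 23.86 0.01 0.02 2.47
27.00 26.88 -0.08 -0.02 3.18
30.00 29.90 -0.28 -0.22 2.99
33.00 32.94 -0.71 -0.68 2.30
36.00 35.94 -0.59 -0.50 2.47
39.00 38.85 -0.05 0.04 4.26
42.00 41.86 0.01 0.01 3.65
45.00 44.87 -0.12 -0.09 4.28
48.00 47.89 -0.26 -0.22 4.37
51.00 50.96 -0.74 -0.68 4.08
54.00 53.94 -0.56 -0.51 4.18
57.00 56.85 0.02 0.04 3.86
60.00 59.86 -0.09 -0.03 3.75
63.00 62.87 -0.08 -0.05 4.96
66.00 65.89 -0.23 -0.20 4.69
69.00 68.95 -0.69 -0.67 4.82
72.00 71.94 -0.62 -0.58 5.10
75.00 74.85 -0.03 0.05 4.15
78.00 77.86 -0.01 0.01 5.29
81.00 80.87 -0.13 -0.08 4.19
84.00 83.86 -0.03 -0.00 3.93
87.00 86.92 -0.46 -0.47 5.44
90.00 89.91 -0.38 -0.33 4.87
25.6333 [-3.7 -4.4  6.1]
```

Torque shifts by about +0.2 from 84° on, so touch seems to fall within the 5th click. One more click (safe either way) should confirm it, along with a side picture of the pins and foot.

```bash
python3 - <<'E'
from h import *
j0=np.load("j0.npy"); log=[]; turn(j0,90,110,2.5,log); show(log); print(arm.current_t())
im=arm.get_image("side")
a=cv2.resize(im[160:260,240:345],None,fx=3.6,fy=5.4,interpolation=cv2.INTER_CUBIC)
b=cv2.resize(cv2.imread("pics/side0.png")[160:260,240:345],None,fx=3.6,fy=5.4,interpolation=cv2.INTER_CUBIC)
cv2.imwrite("pics/cmp.png",np.hstack([b,a]))
E
```

```text
92.50 92.32 0.23 0.23 4.88
95.00 94.82 0.14 0.21 5.49
97.50 97.33 0.15 0.20 4.49
100.00 99.84 0.12 0.13 5.17
102.50 102.34 0.08 0.15 5.67
105.00 104.90 -0.38 -0.32 4.79
107.50 107.42 -0.42 -0.44 5.89
110.00 109.82 0.16 0.22 4.40
27.6333
```

View pics/cmp.png

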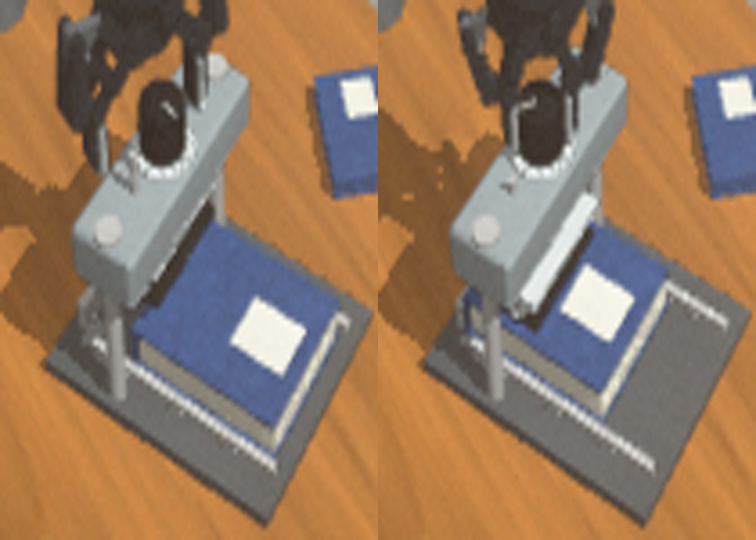

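The picture shows the foot resting on the ledger and the pins sunk. The +0.2 N·m offset has held since about 82°, so the click at about 92° is number one, and 110° is number two. The fourth is at about 146°.

```bash
python3 - <<'E'
from h import *
j0=np.load("j0.npy"); log=[]; turn(j0,110,146.5,36.5/15,log); show(log)
arm.wait(.2); print(arm.current_t(),arm.current_wrist_torque()[2])
arm.command_gripper(0.058); arm.wait(.2)
p=np.array(arm.current_position()); arm.servo_line(p+[0,0,.09],rate=.12)
arm.goto(W(0,0,.30),[180,0,YAW]); arm.wait(.2); T=tool()
im=arm.get_image("wrist"); print(arm.current_t())
w2=cv2.imread("pics/w2.png")
cv2.imwrite("pics/cmp2.png",np.hstack([cv2.resize(i[40:240,200:440],None,fx=1.65,fy=2,interpolation=cv2.INTER_CUBIC) for i in (w2,im)]))
E
```

```text
112.43 112.25 0.19 0.23 5.79
114.87 114.69 0.27 0.22 5.44
117.30 117.14 0.06 0.12 5.46
119.73 119.57 0.12 0.13 5.20
122.17 122.06 -0.28 -0.30 4.84
124.60 124.52 -0.50 -0.45 5.21
127.03 126.89 -0.04 0.00 5.23
129.47 129.28 0.24 0.27 5.87
131.90 131.72 0.22 0.25 6.03
134.33 134.15 0.17 0.23 6.03
136.77 136.60 0.08 0.13 5.66
139.20 139.08 -0.25 -0.22 5.62
141.63 141.54 -0.39 -0.38 6.12
144.07 143.97 -0.35 -0.31 6.35
146.50 146.31 0.31 0.31 6.35
31.6333 0.2578273077577517
34.6
```

View pics/cmp2.png

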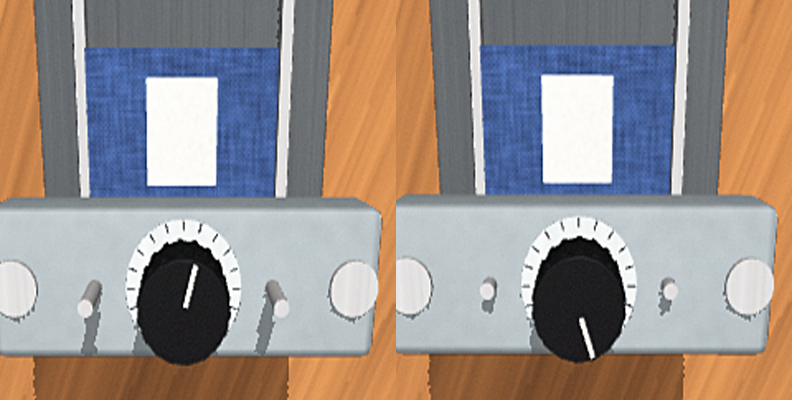

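The picture shows the pointer turned by about 143°, which is 8 clicks with the fourth squeezing click last. The ledger is still home and the gripper is clear, so I'm handing in.

```bash
python3 -c "
from plant import arm
print(arm.close_job())"
```

```text
the job is handed in; nothing more can be done
None
```

The ledger is home against the back stop, the dial was let go at the fourth squeezing click (8 clicks in all), and the job was handed in at about 35 s with the stamp, ink pad and bottle untouched.

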